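# Clamp the foraging house and hold its swing flap at the pointer

### The arm

A 6-joint arm with a two-finger parallel gripper is mounted at the origin on the work surface. World frame = base frame: x ahead of the robot, y to its left, z up, the work surface at z = 0. Lengths are in mm, angles in rad, forces in N, time in s.
With the tool pointing down it reaches from about 300 to 825 mm from the base axis. Payload 5.4 kg.
Tool frame: the origin (TCP) lies midway between the tips of the shut fingers; the grasp point (between the pads) lies 19 mm behind it; z points along the fingers, y is the direction in which the jaws open and shut (so a half turn about z gives the same grasp; the last joint's range is limited). The gripper opens to 92 mm and grips with 3 to 60 N. Pads are 20 mm wide; open, the fingers measure 128 mm over their backs; the gripper's body (75 mm by 189 mm) begins 69 mm behind the grasp point.
Start: joints at [-1.316, 0.158, 1.597, -0, 1.386, -0.21], TCP at [257.715, -513.993, 214.601] pointing down, gripper open.
Joint ranges: [-2.91, 2.91], [-0.94, 2.29], [0.18, 2.7], [-1.29, 4.43], [0.17, 2.64], [-3, 3]. Speed limits (rad/s): [2.57, 2.57, 3.14, 3.14, 3.14, 3.14].

### API

Orientations are given as a unit quaternion [x, y, z, w].
In Python, from plant import env gives the robot as it stands.
- The arm moves only by the shell command python3 -m jog 'ROWS' [FORCE]. ROWS is JSON, a list that holds one entry, the list of rows, each a list of 7 numbers: the shift along the tool's x, y, z in m, then the turn, a rotation vector about the tool's x, y, z in rad, then the finger opening in m, from 0 to 0.0919. A call has 1 to 8 rows; each row shifts and turns the commanded pose from where the row before left it, along the tool's axes as they then stand; what a row does not reach is not made up. A row lasts 1/8 s, in which the tool goes at most 62.5 mm and 10.7 degrees, less where a joint would pass 70% of its speed; a pose out of reach is approached as far as the arm can. A call is refused whole if a number of a shift passes 0.0625 or a number of a turn 0.188, either way. A call with a gripper value outside its range is refused whole. The fingers move at their own pace and stop on an object; FORCE is the grip in N (left out, the last holds). Time passes only in rows, so rows that do not move let the fingers close. It gives the time, the measured TCP pose, the force and the opening at its end, in the units of the state.
- env.sense(): the state, without advancing time (a new reading comes with each control period).
- env.read_camera(name): name is "scene" or "top" or "wrist"; returns the picture (400x640x3 uint8, red, green, blue); there is no depth.
- env.calibration(name): a dict with "fx", "fy", "cx", "cy" (pixels), "xyz" and "rotation" of the camera in the world. Camera axes: x right, y up, looking along -z (the intrinsics and any distortion apply to the point x, -y, -z); pixel columns grow to the right and rows downward; lengths in mm; the calibration is good to about 2 mm. A picture is of the moment at which its call begins: read the wrist's pose just before it. calibration takes no time and is no camera call; for the wrist camera it gives the pose at the moment of the call.
- env.hand_in(): hands the job in, once; it reports no verdict.
The state is a dict: "time": time; "joint_pos": joint angles; "dq": joint speeds; "joint_torque": joint torques, N m; "ee_pos": TCP position; "tool_rot": TCP orientation; "ft_force": force on the tool from outside, world axes, zero at the start; "wrist_torque": the same for the moment, N m; "opening": opening from 0.0 (shut) to 1.0 (fully open).
Only numpy, scipy, OpenCV 4.12 (cv2) and the standard library are available. Lean on these libraries where they do the work, as an engineer would, in place of code of your own. Each camera call takes 0.05 s, during which the arm holds its last target.

### The job

The bird's foraging house stands loose in the little bench clamp: turn the crank clockwise (seen from above) until the sprung sliding jaw presses its base firmly against the fixed jaw, keeping the flap shut meanwhile. Then take the round wooden perch bar that sticks out of the flap's side, swing the flap up until it stands in line with the steel pointer on the other side of the house, and finish while still holding it there, because it falls shut when let go. Leave the pointer as it is set and do not disturb the other things on the shelf.

Things in the scene. Friction and masses are not known exactly. Their poses are not given: they have to be found in the camera images.
- clamp: Fixed aluminium clamp bed, a plate 120 x 345 x 12 mm; origin on the shelf surface under the house's nominal place, x axis the way the house's door looks, y axis along the clamp from fixed jaw (-y) to crank (+y). Gear housing 90 x 80 mm, 48 mm high, centred at y = +190 mm.
- stop: The clamp's fixed jaw, a grey block 100 mm (x) by 26 mm (y), top 46 mm above the shelf, its face towards the house at clamp y = -60 mm; its origin coincides with the clamp's.
- pad: Rubber face, 90 x 8 mm and 28 mm high, of the sliding jaw; origin at the lower edge of the face that meets the house (at the start at clamp y = +85 mm). It moves to -y as the crank turns, 10 mm per rad; after about 35 mm the house's 110 mm wide base is squeezed between the jaws. The pad is sprung: it gives up to 8 mm into the jaw at about 2.5 N per mm.
- crank_axis (a point): Point on the crank's upright axis, at the height of the middle of its knob, 87 mm above the shelf; fixed to the clamp (clamp x = 0, y = +185 mm).
- crank_grip (a point): Centre of the crank's upright black knob, a freely spinning round sleeve 16 to 20 mm thick and 50 mm high (62 to 112 mm above the shelf), 45 mm from the crank's axis; it stands above a flat steel arm whose top is at 59 mm.
- crank (a joint): Turn of the crank in rad: 0 at the start (arm pointing along clamp +y), growing clockwise seen from above, to the end stop at 5.0. The pad meets the house at 1.2 to 2.4 and pushes it along; from about 3.5 the house is against both jaws, and it is firmly tight at about 4.0 to 4.3. Stiff: 4 to 5 N along the circle at the knob to turn it, rising to about 9 N with the pad fully pressed in; it stays where it is left.
- house: Orange plastic foraging house, loose, about 0.45 kg, origin at the centre of the underside of its base, standing on the clamp bed 12 mm above the shelf; x axis the way the door looks (away from the robot), z up. Base 100 mm (x) by 110 mm (y) by 26 mm high, walls 100 mm apart outside, ridge of the roof about 205 mm above the origin. At the start it has 7 to 19 mm play to the fixed jaw and may be turned a few degrees; clamping squares it up.
- flap_hinge (a point): Middle of the flap's level hinge axis (along the house's y), at house (50, 0, 150) mm; its axes are those of the house.
- flap (a joint): Angle of the flap in rad: 0 shut (hanging upright), growing as its lower edge swings out along house +x and up, to 1.6. Falls shut when let go.
- perch: Round beechwood bar, 14 mm thick and 64 mm long, along the house's y, origin at its centre, spinning freely on its pin; carried by the flap 80 mm from the hinge axis and 112 mm to the -y side of the house's middle, that is at house (50, -112, 70) mm when shut and at (50 + 80 sin a, -112, 150 - 80 cos a) mm at flap angle a. The inner end is 30 mm from the house's wall.
- flap_edge (a point): Middle of the flap's free edge, 116 mm from the hinge axis; the flap is a 6 mm plywood panel 90 mm wide. Its z axis points from this edge to the hinge.
- mark (a joint): Angle of the pointer in rad, measured like the flap's (0 straight down, growing towards house +x and up): the angle at which the flap must be held. Set between 0.7 and 1.2.
- pointer_tip (a point): Ball tip of the dark steel pointer, a thin bar turning stiffly on the flap's hinge axis, 112 mm from it, 64 mm to the +y side of the house's middle, just outside a steel quadrant wire of 88 mm radius. Its z axis points from the tip to the hinge.
- cup: White ceramic cup, 76 mm across, 85 mm high, origin under its foot. Leave alone.
- ring_low: Lower of two beechwood rings stacked loosely, 64 mm across, 12 mm high, origin under it. Leave alone.
- ring_top: Upper ring, 54 mm across, 12 mm high. Leave alone.
- skewer: Stainless skewer lying flat, 220 mm long, 8 mm high. Leave alone.
- twist_toy: Green acrylic twist toy, 46 mm square foot, 58 mm high. Leave alone.
- seed_jar: Glass jar, 68 mm across, 100 mm high. Leave alone.
- steel_bowl: Stainless bowl, 110 mm across, 40 mm high. Leave alone.

How it is judged (in metres and radians):
On the way, in this order (a step that is already met when the one before it is completed fails the run):
1. the house's base is clamped between both jaws (at least 5 N on each) while the flap is still shut (contact force between each of pad, stop and house above 5 N and value of joint flap below 0.2 rad), for 0.3 s.
2. the flap, held by the perch bar, stands in line with the pointer (angle between the z axis of flap_edge and the z axis of pointer_tip, either way round below 0.12 rad and value of joint flap above 0.55 rad and contact force between the fingers and perch above 0.3 N), for 0.3 s.
At the end, for the whole second after the job is handed in: The flap stands still within 0.12 rad (7 degrees) of the pointer's angle, with the fingers on the perch bar and nothing else carrying it; the house stands upright (within 0.1 rad) and is still squeezed with at least 3 N by both the sliding and the fixed jaw (all of step 2 and velocity of joint flap between -0.15 and 0.15 rad/s and height (world z) of perch above 0.075 m and contact force between perch and cup below 0.05 N and contact force between perch and seed_jar below 0.05 N and contact force between each of pad, stop and house above 3 N and angle between house's own z axis and vertical below 0.1 rad); the arm keeps its last pose, push and grip.
It fails at once if the pointer was pushed away from its setting (distance of pointer_tip from where it was at the start of the episode above 0.045 m).
It fails at once if a bystander was disturbed (moved more than 30 mm) (distance of any of cup, ring_low, ring_top, skewer, twist_toy, seed_jar, steel_bowl from where it was at the start of the episode above 0.03 m).
It also fails if it takes over 64 s, if anything falls off the work surface, if the arm or the gripper's body presses on something with over 40 N, if the wrist force passes 120 N, or if a joint passes its speed limit or range.

## Working session

There is one attempt and no reset: what is moved stays moved. The work goes in short steps, Python scripts to look and compute and a shell command to move; the robot and the scene stay as the last step left them, time stands still between calls to the robot, and variables do not carry over. Pictures are saved under pics/ and viewed, and the job is handed in when it is done.

```bash
ls; mkdir -p pics; python3 - <<'E'
from plant import env
import cv2
print(env.sense())
for n in("scene","top","wrist"):
    print(n,env.calibration(n)); cv2.imwrite(f"pics/a_{n}.png",env.read_camera(n)[:,:,::-1])
E
```

```text
pics
{'time': 0.0, 'joint_pos': array([-1.31608859e+00,  1.59069833e-01,  1.59829165e+00, -2.51372960e-05,
        1.38620891e+00, -2.10066229e-01]), 'dq': array([ 7.59632954e-04, -7.63613128e-04, -4.46256364e-05, -1.47121779e-04,
       -4.05147801e-04,  6.71437261e-04]), 'joint_torque': array([ 2.46644349e-04, -3.85563076e+01, -3.22114348e+01,  7.01507949e-02,
        3.76504264e-02, -1.55880930e-04]), 'ee_pos': array([ 257.54725582, -513.35383425,  213.57751762]), 'tool_rot': array([ 9.73118433e-01,  2.30303143e-01, -3.44201606e-05, -9.88343444e-04]), 'ft_force': array([-0.37687203, -1.06321658, -0.29791736]), 'wrist_torque': array([-0.00466919, -0.06071016, -0.00905677]), 'opening': 0.9976108441275019}
scene {'fx': 450.25184611374874, 'fy': 450.25184611374874, 'cx': 319.1226134522125, 'cy': 195.8468993740825, 'xyz': array([1037.31079208,  318.76915353, 1045.79881935]), 'rotation': array([0.12749718, 0.23531632, 0.84233285, 0.46780986])}
top {'fx': 403.090624595937, 'fy': 403.090624595937, 'cx': 319.06062340380134, 'cy': 190.52300627470422, 'xyz': array([ 485.41789314,   49.19503019, 1267.01114246]), 'rotation': array([-0.02863024,  0.02621559,  0.71469254, -0.69836067])}
wrist {'fx': 283.54991424522717, 'fy': 283.54991424522717, 'cx': 315.26720637204585, 'cy': 199.49046340637923, 'xyz': array([ 333.62450339, -475.88011891,  384.7105214 ]), 'rotation': array([-0.12686025,  0.07961933, -0.5190315 ,  0.84153048])}
```

View pics/a_scene.png

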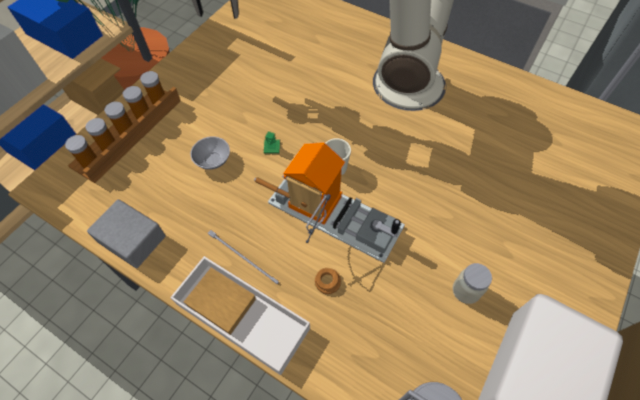

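View pics/a_top.png

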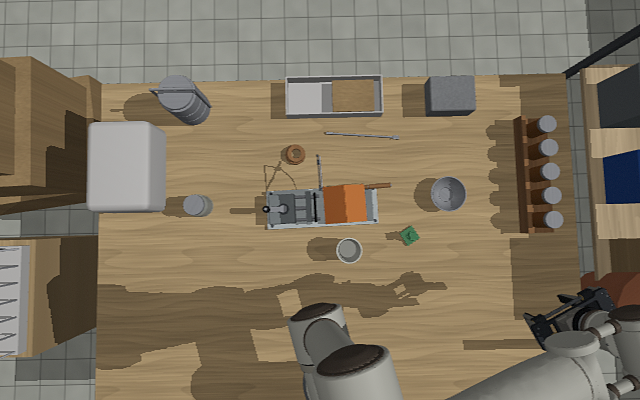

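View pics/a_wrist.png

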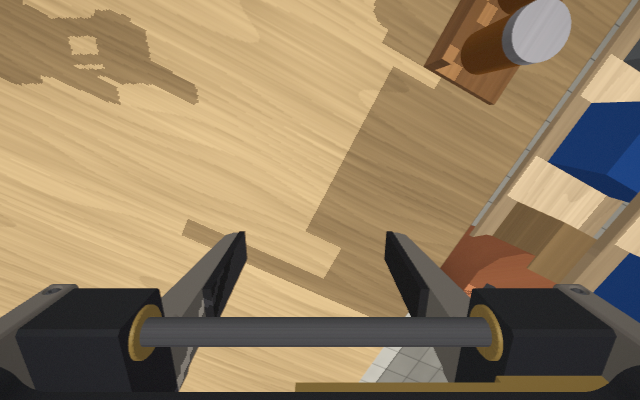

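```bash
cat > h.py <<'E'
import numpy as np, cv2
from scipy.spatial.transform import Rotation as R
from plant import env
def cal(n):
    c=env.calibration(n); return c
def proj(c,P):
    p=R.from_quat(c["rotation"]).inv().apply(np.atleast_2d(P)-c["xyz"])
    return np.c_[c["cx"]+c["fx"]*p[:,0]/-p[:,2], c["cy"]+c["fy"]*p[:,1]/p[:,2]]
def ray(c,u,v):
    return R.from_quat(c["rotation"]).apply([(u-c["cx"])/c["fx"],-(v-c["cy"])/c["fy"],-1])
def atz(c,u,v,z):
    d=ray(c,u,v); return c["xyz"]+d*(z-c["xyz"][2])/d[2]
def crop(src,dst,u0,v0,u1,v1,s):
    cv2.imwrite(dst,cv2.resize(cv2.imread(src)[v0:v1,u0:u1],None,fx=s,fy=s,interpolation=cv2.INTER_CUBIC))
E
python3 - <<'E'
from h import *
crop("pics/a_top.png","pics/b_top.png",240,130,440,270,4)
crop("pics/a_scene.png","pics/b_scene.png",240,120,420,270,4)
E
```

```text
(no output)
```

View pics/b_top.png

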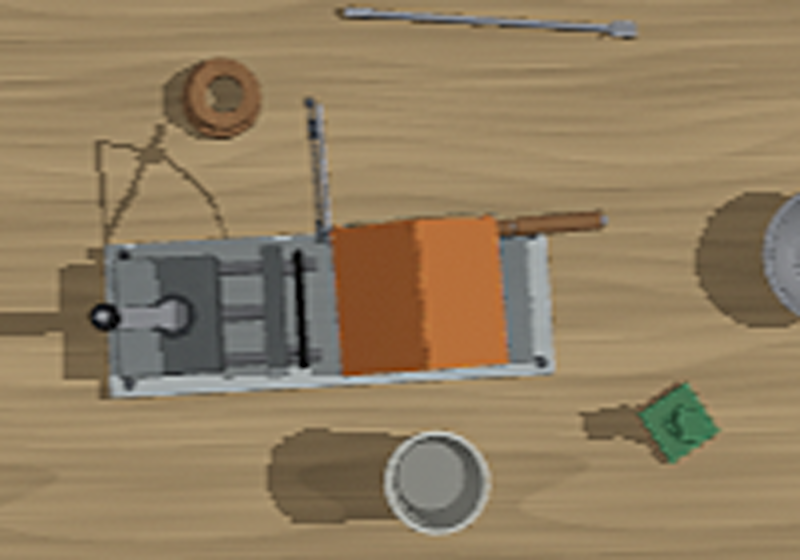

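View pics/b_scene.png

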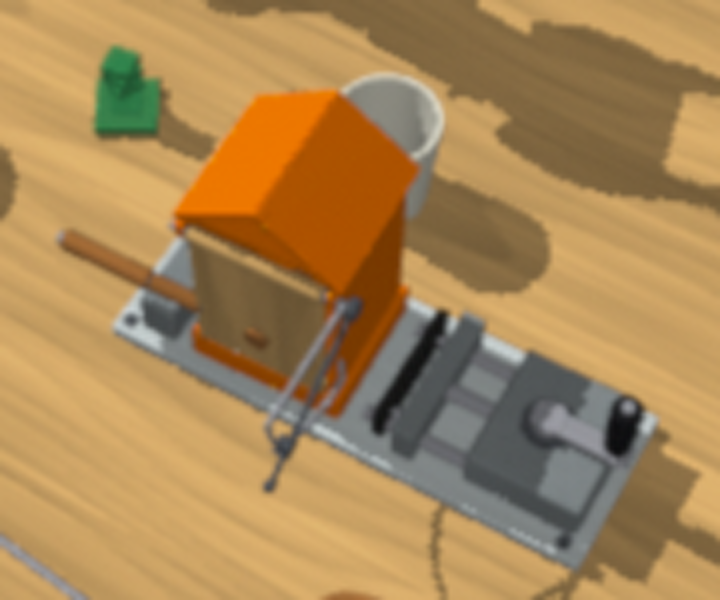

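```bash
python3 - <<'E'
from h import *
from scipy.optimize import least_squares
c=cal("top");s=cal("scene")
for n,(x,y),z in [("nl",(105,397),12),("fl",(108,245),12),("nr",(553,372),12),("fr",(548,233),12),("knob",(105,316),112),("axis",(173,316),62),("cupc",(437,483),85),("ring",(224,97),24),("perchend",(604,219),82),("ptrtip",(310,102),90)]:
    print(n,atz(c,240+x/4,130+y/4,z).round(1))
for n,(x,y),z in [("nr",(115,327),12),("fl",(655,420),12),("farr",(577,566),12),("knob",(628,406),112),("axis",(547,415),62)]:
    print("S",n,atz(s,240+x/4,120+y/4,z).round(1))
# joint fit
obsT=[((105,397),(-60,'L',12)),((108,245),(60,'L',12)),((553,372),(-60,'R',12)),((548,233),(60,'R',12)),((105,316),(0,230,112)),((173,316),(0,185,62))]
obsS=[((115,327),(60,'R',12)),((655,420),(-60,'L',12)),((577,566),(60,'L',12)),((628,406),(0,230,112)),((547,415),(0,185,62))]
def pts(p,o):
    x,y,a,R0=p
    q=[]
    for _,(lx,ly,z) in o:
        ly={'R':R0,'L':R0+345}.get(ly,ly)
        q.append([x+np.cos(a)*lx-np.sin(a)*ly,y+np.sin(a)*lx+np.cos(a)*ly,z])
    return np.array(q)
def f(p):
    r1=proj(c,pts(p,obsT))-np.array([[240+o[0][0]/4,130+o[0][1]/4] for o in obsT])
    r2=proj(s,pts(p,obsS))-np.array([[240+o[0][0]/4,120+o[0][1]/4] for o in obsS])
    return np.r_[r1.ravel(),r2.ravel()]
r=least_squares(f,[480,0,0.0,-100])
print(r.x,np.degrees(r.x[2]));print(r.fun.reshape(-1,2).round(1))
E
```

```text
nl [466.4 218.9  12. ]
fl [584.5 215.   12. ]
nr [ 477.7 -128.8   12. ]
fr [ 585.9 -128.7   12. ]
knob [525.7 204.6 112. ]
axis [526.2 160.5  62. ]
cupc [399.8 -31.5  85. ]
ring [697.1 121.6  24. ]
perchend [ 589.7 -160.4   82. ]
ptrtip [680.6  54.4  90. ]
S nr [ 598.7 -119.8   12. ]
S fl [471.9 216.1  12. ]
S farr [588.  220.5  12. ]
S knob [526.6 208.5 112. ]
S axis [531.1 163.2  62. ]
[ 5.32089343e+02 -2.29206705e+01  2.00775991e-02 -1.03885899e+02] 1.1503616886485157
[[ 0.6 -0.3]
 [-1.4 -0.8]
 [-0.2  1.2]
 [-1.1 -2.6]
 [-0.9 -0.6]
 [-0.5 -0.7]
 [-0.8 -2.2]
 [ 1.1 -1.2]
 [-0.3 -0.5]
 [-0.7 -0. ]
 [ 0.1 -1.1]]
```

```bash
python3 - <<'E'
from h import *
from scipy.optimize import least_squares
c=cal("top");s=cal("scene")
obsT=[((105,397),(-60,'L',12)),((108,245),(60,'L',12)),((553,372),(-60,'R',12)),((105,316),(0,230,112)),((173,316),(0,185,62))]
obsS=[((115,327),(60,'R',12)),((655,420),(-60,'L',12)),((577,566),(60,'L',12)),((628,403),(0,230,112)),((547,415),(0,185,62))]
def pts(p,o):
    x,y,a,R0=p
    q=[]
    for _,(lx,ly,z) in o:
        ly={'R':R0,'L':R0+345}.get(ly,ly)
        q.append([x+np.cos(a)*lx-np.sin(a)*ly,y+np.sin(a)*lx+np.cos(a)*ly,z])
    return np.array(q)
def f(p):
    r1=proj(c,pts(p,obsT))-np.array([[240+o[0][0]/4,130+o[0][1]/4] for o in obsT])
    r2=proj(s,pts(p,obsS))-np.array([[240+o[0][0]/4,120+o[0][1]/4] for o in obsS])
    return np.r_[r1.ravel(),r2.ravel()]
r=least_squares(f,[480,0,0.0,-100],loss="soft_l1")
print(r.x,np.degrees(r.x[2]));print(r.fun.reshape(-1,2).round(1))
p=r.x
W=lambda x,y,z:[p[0]+np.cos(p[2])*x-np.sin(p[2])*y,p[1]+np.sin(p[2])*x+np.cos(p[2])*y,z]
print("axis",W(0,185,87),"knob",W(0,230,87))
# pointer: triangulate tip
def tri(ut,us):
    d1,d2=ray(c,*ut),ray(s,*us);A=np.c_[d1,-d2];t=np.linalg.lstsq(A,s["xyz"]-c["xyz"],rcond=None)[0]
    a,b=c["xyz"]+d1*t[0],s["xyz"]+d2*t[1];return (a+b)/2,np.linalg.norm(a-b)
print("tip",tri((240+310/4,130+102/4),(240+269/4,120+487/4)))
print("hinge end",tri((240+322/4,130+236/4),(240+350/4,120+308/4)))
print("perch end",tri((240+604/4,130+219/4),(240+64/4,120+237/4)))
E
```

```text
[ 5.34569472e+02 -2.32182526e+01  3.32437534e-02 -1.02888164e+02] 1.9047267671412211
[[ 0.7 -0.1]
 [-1.8 -0.6]
 [-0.3 -0.1]
 [-0.7 -0.4]
 [-0.4 -0.7]
 [-1.1 -0.9]
 [ 1.2 -1.4]
 [ 0.4 -0.4]
 [-0.8  0.5]
 [-0.  -1.1]]
axis [np.float64(528.4205104380212), np.float64(161.67953071693464), 87] knob [np.float64(526.9248170624026), np.float64(206.65466719617316), 87]
tip (array([678.07157828,  55.10818139, 102.90466075]), np.float64(1.7517733122703616))
hinge end (array([576.23905022,  47.91909392, 152.52662075]), np.float64(0.0004634173990821065))
perch end (array([ 589.45267726, -159.99432478,   77.35845214]), np.float64(2.659687404845375))
```

```bash
python3 -m jog '[[[0,0,-0.017,0,0,-0.163,0.09],[0,0,-0.017,0,0,-0.163,0.09],[0,0,-0.017,0,0,-0.163,0.09],[0,0,-0.017,0,0,-0.163,0.09],[0,0,-0.017,0,0,-0.163,0.09],[0,0,-0.017,0,0,-0.163,0.09],[0,0,-0.017,0,0,-0.163,0.09],[0,0,0,0,0,0,0.09]]]' 40
python3 -m jog '[[[0.0546,0.0225,0,0,0,0,0.09],[0.0546,0.0225,0,0,0,0,0.09],[0.0546,0.0225,0,0,0,0,0.09],[0.0546,0.0225,0,0,0,0,0.09],[0.0546,0.0225,0,0,0,0,0.09],[0.0546,0.0225,0,0,0,0,0.09],[0.0546,0.0225,0,0,0,0,0.09],[0.0546,0.0225,0,0,0,0,0.09]]]'
python3 -m jog '[[[0.0546,0.0225,0,0,0,0,0.06],[0.0546,0.0225,0,0,0,0,0.06],[0.0546,0.0225,0.02,0,0,0,0.06],[0.0546,0.0225,0.04,0,0,0,0.06],[0.0546,0.0225,0.05,0,0,0,0.06],[0,0,0.04,0,0,0,0.06],[0,0,0,0,0,0,0.06]]]'
cat >> h.py <<'E'
PC=np.array([534.57,-23.22,0.03324])
def clampxy(w):
    d=np.array(w)[:2]-PC[:2];a=PC[2];return np.array([np.cos(a)*d[0]+np.sin(a)*d[1],-np.sin(a)*d[0]+np.cos(a)*d[1]])
def W(x,y,z):
    p=PC;return np.array([p[0]+np.cos(p[2])*x-np.sin(p[2])*y,p[1]+np.sin(p[2])*x+np.cos(p[2])*y,z])
def st():
    s=env.sense();M=R.from_quat(s["tool_rot"]).as_matrix()
    print("t",s["time"],"tcp",s["ee_pos"].round(1),"clamp",clampxy(s["ee_pos"]).round(1),"toolx deg",np.degrees(np.arctan2(M[1,0],M[0,0])).round(2),"zax",M[:,2].round(3),"F",s["ft_force"].round(1),"open",(s["opening"]*91.9).round(1),"q",s["joint_pos"].round(2));return s
def snap(n,f):
    cv2.imwrite(f,env.read_camera(n)[:,:,::-1])
E
python3 - <<'E'
from h import *
st();c=cal("wrist");print(proj(c,[W(0,230,112),W(0,230,62),W(0,185,59)]));snap("wrist","pics/c_w.png");snap("top","pics/c_t.png");
crop("pics/c_t.png","pics/c_t2.png",240,130,440,270,4)
E
```

```text
time: 1.15
ee_pos: [257.9, -514.5, 334.7]
tool_rot: [0.695, 0.719, -0.001, 0.001]
ft_force: [-0.5, -0.0, 1.0]
opening: 0.979
time: 2.15
ee_pos: [422.3, -69.1, 332.5]
tool_rot: [0.696, 0.718, -0.0, -0.0]
ft_force: [1.1, -0.1, 0.2]
opening: 0.981
time: 3.02
ee_pos: [515.4, 188.1, 193.5]
tool_rot: [0.695, 0.719, -0.004, -0.003]
ft_force: [-0.4, -0.2, -0.3]
opening: 0.652Traceback (most recent call last):
  File "<stdin>", line 2, in <module>
  File "h.py", line 22, in st
    print("t",s["time"],"tcp",s["ee_pos"].round(1),"clamp",clampxy(s["ee_pos"]).round(1),"toolx deg",np.degrees(np.arctan2(M[1,0],M[0,0])).round(2),"zax",M[:,2].round(3),"F",s["ft_force"].round(1),"open",(s["opening"]*91.9).round(1),"q",s["joint_pos"].round(2));return s
                                                                                                                                                                                                            ^^^^^^^^^^^^^^^^^^^^^^^^^
AttributeError: 'float' object has no attribute 'round'
```

```bash
sed -i 's/(s\["opening"\]\*91.9).round(1)/round(float(s["opening"])*91.9,1)/' h.py
python3 - <<'E'
from h import *
st();c=cal("wrist");print(proj(c,[W(0,230,112),W(0,230,62),W(0,185,59)]));snap("wrist","pics/c_w.png");snap("top","pics/c_t.png");
crop("pics/c_t.png","pics/c_t2.png",240,130,440,270,4)
E
```

```text
t 3.025 tcp [515.4 188.1 193.5] clamp [-12.2 211.9] toolx deg 91.92 zax [-0.01  -0.001 -1.   ] F [-0.4 -0.2 -0.3] open 60.0 q [ 0.13  0.11  1.69 -0.    1.35  0.1 ]
[[328.6993128  186.93678018]
 [327.05372197 175.2167693 ]
 [326.46882681 213.19345193]]
```

View pics/c_w.png

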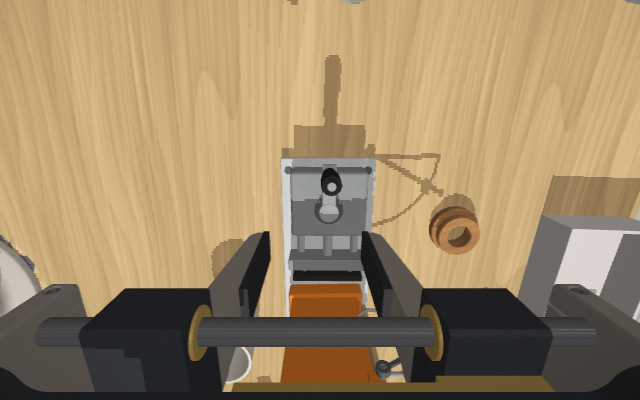

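View pics/c_t2.png

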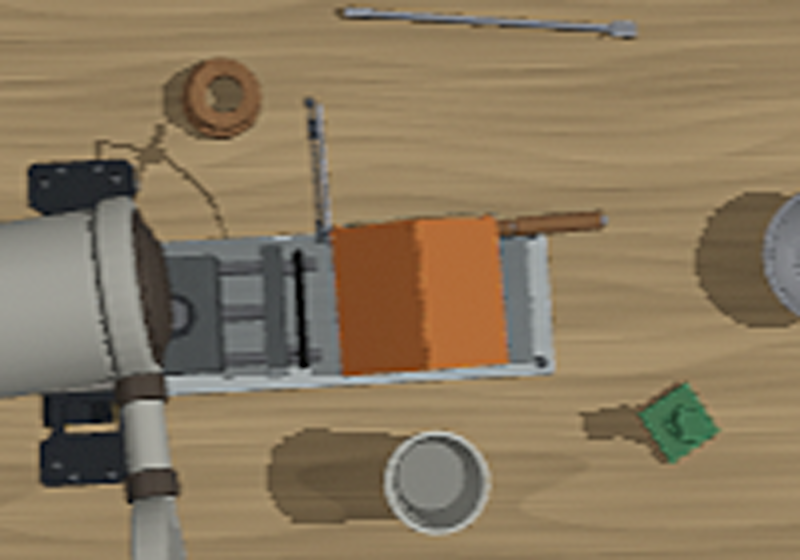

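```bash
python3 -m jog '[[[0.018,0.013,0,0,0,0,0.06],[0,0,0.04,0,0,0,0.06],[0,0,0.04,0,0,0,0.06],[0,0,0,0,0,0,0.06],[0,0,0,0,0,0,0.06]]]'
python3 - <<'E'
from h import *
st();c=cal("wrist");print(proj(c,[W(0,230,112),W(0,230,62),W(0,185,59)]));snap("wrist","pics/d_w.png")
E
```

```text
time: 3.75
ee_pos: [533.0, 206.5, 121.3]
tool_rot: [0.695, 0.719, 0.002, 0.001]
ft_force: [-0.3, -0.4, 0.8]
opening: 0.654
t 3.75 tcp [533.  206.5 121.3] clamp [  6.1 229.6] toolx deg 91.94 zax [ 0.005  0.001 -1.   ] F [-0.3 -0.4  0.8] open 60.1 q [0.16 0.23 1.7  0.   1.2  0.12]
[[305.55827595 238.22177834]
 [307.18094033 213.54278565]
 [307.61982877 258.42615925]]
```

View pics/d_w.png

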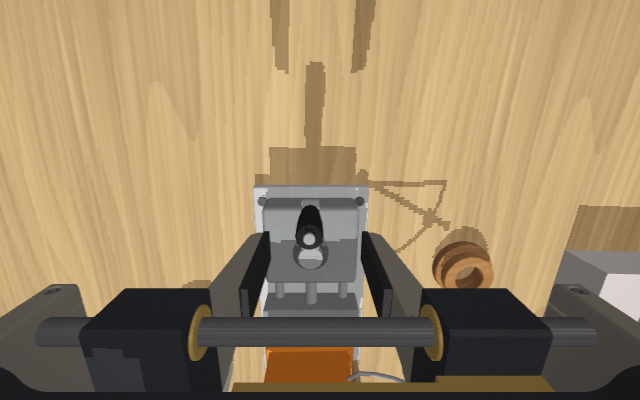

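```bash
python3 -m jog '[[[0,-0.004,0.02,0,0,0,0.06],[0,0,0.02,0,0,0,0.06],[0,0,0.015,0,0,0,0.06],[0,0,0,0,0,0,0.06],[0,0,0,0,0,0,0.06]]]'
python3 - <<'E'
from h import *
st();snap("wrist","pics/e_w.png")
E
```

```text
time: 4.42
ee_pos: [528.0, 206.6, 64.4]
tool_rot: [0.695, 0.719, 0.001, 0.001]
ft_force: [0.6, 0.2, 0.1]
opening: 0.654
t 4.425 tcp [528.  206.6  64.4] clamp [  1.1 229.9] toolx deg 92.0 zax [ 0.002  0.    -1.   ] F [0.6 0.2 0.1] open 60.1 q [0.16 0.3  1.75 0.   1.09 0.12]
```

View pics/e_w.png

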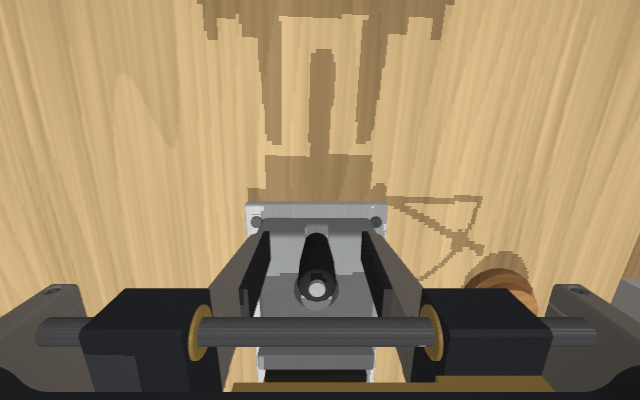

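Knob (316,290) is centred between the fingers. Close.

```bash
python3 -m jog '[[[0,0,0,0,0,0,0.0],[0,0,0,0,0,0,0.0],[0,0,0,0,0,0,0.0],[0,0,0,0,0,0,0],[0,0,0,0,0,0,0],[0,0,0,0,0,0,0]]]' 40
python3 - <<'E'
from h import *
st();snap("wrist","pics/f_w.png")
E
```

```text
time: 5.22
ee_pos: [528.5, 206.5, 63.4]
tool_rot: [0.695, 0.719, 0.001, 0.001]
ft_force: [5.8, 1.2, -2.7]
opening: 0.206
t 5.225 tcp [528.5 206.5  63.4] clamp [  1.6 229.8] toolx deg 91.99 zax [ 0.003  0.001 -1.   ] F [ 5.8  1.2 -2.7] open 18.9 q [ 0.16  0.3   1.75 -0.    1.09  0.12]
```

View pics/f_w.png

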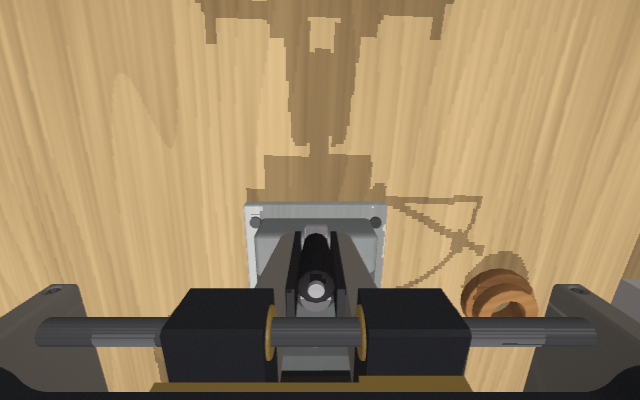

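```bash
python3 -c "
import numpy as np
t=np.arange(0,4.61,.2)
for a,b in zip(t,t[1:]):print(round(b,1),(.045*np.array([np.cos(b)-np.cos(a),np.sin(b)-np.sin(a)])).round(4))"
```

```text
0.2 [-0.0009  0.0089]
0.4 [-0.0027  0.0086]
0.6 [-0.0043  0.0079]
0.8 [-0.0058  0.0069]
1.0 [-0.007   0.0056]
1.2 [-0.008   0.0041]
1.4 [-0.0087  0.0024]
1.6 [-0.009   0.0006]
1.8 [-0.0089 -0.0012]
2.0 [-0.0085 -0.0029]
2.2 [-0.0078 -0.0045]
2.4 [-0.0067 -0.006 ]
2.6 [-0.0054 -0.0072]
2.8 [-0.0038 -0.0081]
3.0 [-0.0021 -0.0087]
3.2 [-0.0004 -0.009 ]
3.4 [ 0.0014 -0.0089]
3.6 [ 0.0032 -0.0084]
3.8 [ 0.0048 -0.0076]
4.0 [ 0.0062 -0.0065]
4.2 [ 0.0074 -0.0052]
4.4 [ 0.0082 -0.0036]
4.6 [ 0.0088 -0.0019]
```

```bash
python3 -m jog '[[[-0.0009,0.0089,0,0,0,0,0],[-0.0027,0.0086,0,0,0,0,0],[-0.0043,0.0079,0,0,0,0,0],[-0.0058,0.0069,0,0,0,0,0],[0,0,0,0,0,0,0]]]'
python3 - <<'E'
from h import *
s=st();p=clampxy(s["ee_pos"])-[1,185];print(np.hypot(*p),np.arctan2(p[0],p[1]));snap("wrist","pics/g_w.png")
E
```

```text
time: 5.9
ee_pos: [560.7, 194.4, 63.4]
tool_rot: [0.695, 0.719, 0.001, -0.0]
ft_force: [2.1, 3.9, 0.2]
opening: 0.206
t 5.9 tcp [560.7 194.4  63.4] clamp [ 33.3 216.7] toolx deg 91.98 zax [ 0.001  0.001 -1.   ] F [2.1 3.9 0.2] open 19.0 q [0.13 0.36 1.67 0.   1.11 0.09]
45.24725170648937 0.7951754198355913
```

View pics/g_w.png

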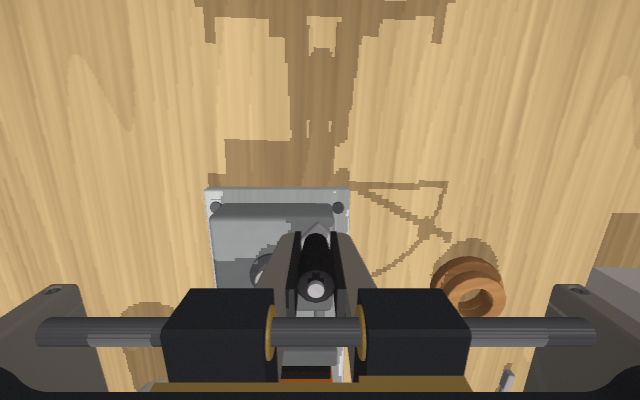

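Knob still gripped at (316,288), arm turned with it. Continue.

```bash
python3 -m jog '[[[-0.007,0.0056,0,0,0,0,0],[-0.008,0.0041,0,0,0,0,0],[-0.0087,0.0024,0,0,0,0,0],[-0.009,0.0006,0,0,0,0,0],[-0.0089,-0.0012,0,0,0,0,0],[-0.0085,-0.0029,0,0,0,0,0],[0,0,0,0,0,0,0]]]'
python3 - <<'E'
from h import *
s=st();p=clampxy(s["ee_pos"])-[1,185];print(np.hypot(*p),np.arctan2(p[0],p[1]));snap("wrist","pics/h_w.png");snap("scene","pics/h_s.png");crop("pics/h_s.png","pics/h_s2.png",240,100,440,250,4)
E
```

```text
time: 6.82
ee_pos: [571.0, 143.1, 63.4]
tool_rot: [0.695, 0.719, 0.0, 0.001]
ft_force: [3.7, -1.4, -1.8]
opening: 0.21
t 6.825 tcp [571.  143.1  63.4] clamp [ 41.9 165. ] toolx deg 91.98 zax [ 0.002 -0.001 -1.   ] F [ 3.7 -1.4 -1.8] open 19.3 q [ 0.04  0.35  1.68 -0.    1.11  0.01]
45.54798206573114 2.024950437106443
```

View pics/h_w.png

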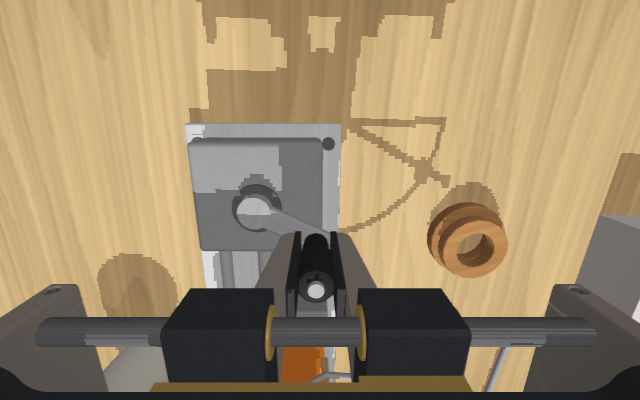

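View pics/h_s2.png

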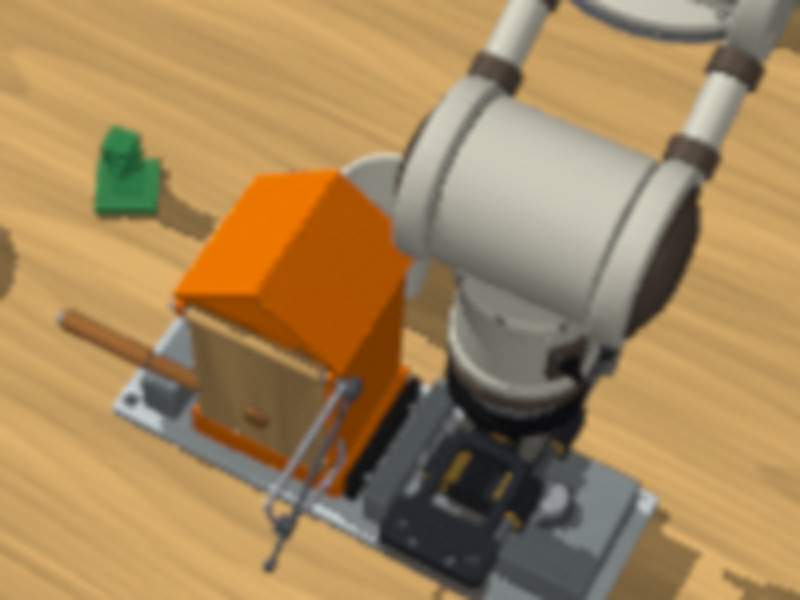

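```bash
python3 -m jog '[[[-0.0078,-0.0045,0,0,0,0,0],[-0.0067,-0.006,0,0,0,0,0],[-0.0054,-0.0072,0,0,0,0,0],[-0.0038,-0.0081,0,0,0,0,0],[-0.0021,-0.0087,0,0,0,0,0],[0,0,0,0,0,0,0]]]'
python3 - <<'E'
from h import *
s=st();p=clampxy(s["ee_pos"])-[1,185];print(np.hypot(*p),np.arctan2(p[0],p[1]));snap("wrist","pics/i_w.png");snap("scene","pics/i_s.png");crop("pics/i_s.png","pics/i_s2.png",240,100,440,250,4)
E
```

```text
time: 7.68
ee_pos: [536.2, 117.0, 63.3]
tool_rot: [0.695, 0.719, -0.0, -0.0]
ft_force: [-0.0, -1.0, 0.6]
opening: 0.204
t 7.675 tcp [536.2 117.   63.3] clamp [  6.3 140.1] toolx deg 92.02 zax [-0.001 -0.001 -1.   ] F [-0.  -1.   0.6] open 18.7 q [-0.01  0.26  1.8  -0.    1.08 -0.04]
45.23164452619934 3.0249077299331666
```

View pics/i_s2.png

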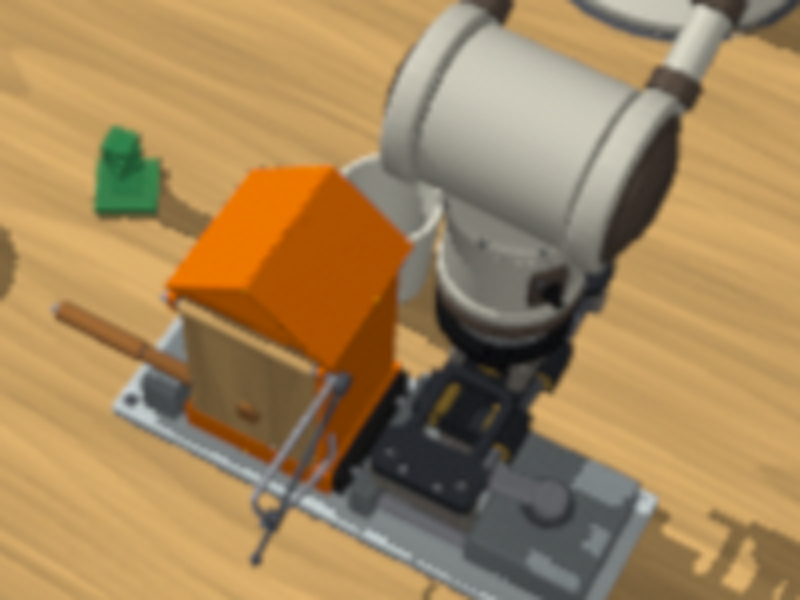

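View pics/i_w.png

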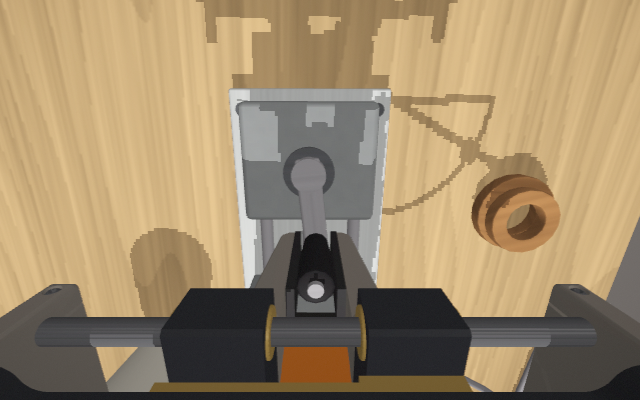

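The pad now pushes the house along; the flap is shut. Continue to 3.8.

```bash
python3 -m jog '[[[-0.0004,-0.009,0,0,0,0,0],[0.0014,-0.0089,0,0,0,0,0],[0.0032,-0.0084,0,0,0,0,0],[0.0048,-0.0076,0,0,0,0,0],[0,0,0,0,0,0,0]]]'
python3 - <<'E'
from h import *
s=st();p=clampxy(s["ee_pos"])-[1,185];print(np.hypot(*p),np.arctan2(p[0],p[1])%6.283)
E
python3 -m jog '[[[0.0062,-0.0065,0,0,0,0,0],[0.0074,-0.0052,0,0,0,0,0],[0,0,0,0,0,0,0],[0,0,0,0,0,0,0]]]'
python3 - <<'E'
from h import *
s=st();p=clampxy(s["ee_pos"])-[1,185];print(np.hypot(*p),np.arctan2(p[0],p[1])%6.283)
snap("wrist","pics/j_w.png");snap("scene","pics/j_s.png");crop("pics/j_s.png","pics/j_s2.png",240,100,440,250,4)
E
```

```text
time: 8.4
ee_pos: [502.8, 125.7, 63.2]
tool_rot: [0.695, 0.719, 0.001, 0.0]
ft_force: [3.2, 2.0, -1.8]
opening: 0.207
t 8.4 tcp [502.8 125.7  63.2] clamp [-26.8 149.9] toolx deg 92.01 zax [ 0.002  0.001 -1.   ] F [ 3.2  2.  -1.8] open 19.0 q [ 0.01  0.19  1.89  0.    1.07 -0.02]
44.78284037817456 3.810897639162753
time: 8.9
ee_pos: [491.5, 138.3, 63.3]
tool_rot: [0.695, 0.719, 0.001, 0.001]
ft_force: [7.5, 0.0, -3.7]
opening: 0.209
t 8.9 tcp [491.5 138.3  63.3] clamp [-37.7 162.8] toolx deg 92.0 zax [ 0.003  0.    -1.   ] F [ 7.5  0.  -3.7] open 19.2 q [0.04 0.17 1.91 0.   1.06 0.  ]
44.57124655035471 4.19126241419488
```

View pics/j_s2.png

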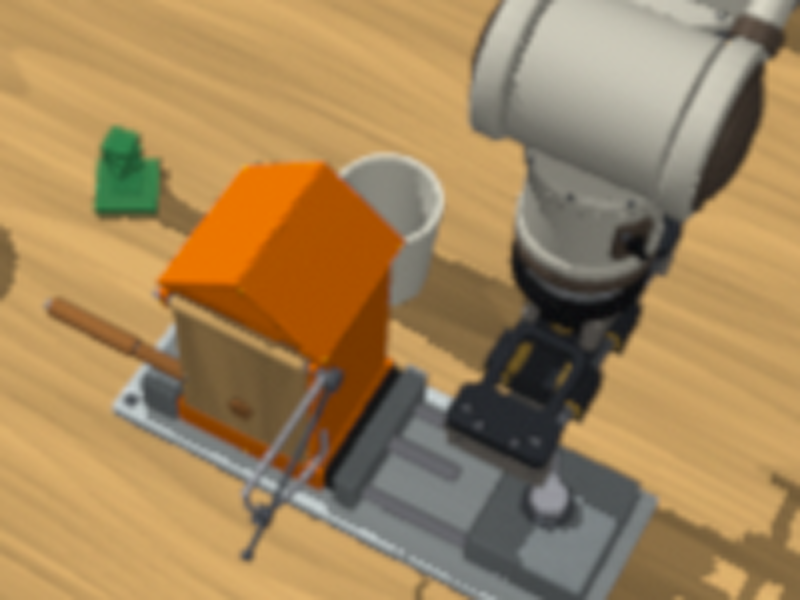

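View pics/j_w.png

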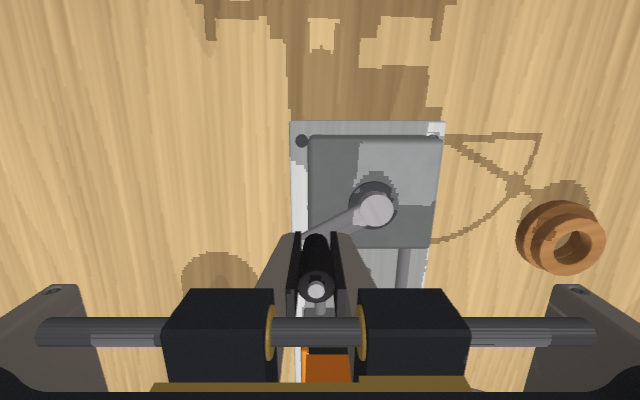

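```bash
python3 -m jog '[[[0.0019,-0.0012,0,0,0,0,0],[0,0,0,0,0,0,0],[0,0,0,0,0,0,0],[0,0,0,0,0,0,0.04],[0,0,0,0,0,0,0.04],[0,0,0,0,0,0,0.04],[0,0,0,0,0,0,0.04]]]'
python3 - <<'E'
from h import *
s=st();p=clampxy(s["ee_pos"])-[1,185];print(np.hypot(*p),np.arctan2(p[0],p[1])%6.283)
snap("wrist","pics/k_w.png")
E
```

```text
time: 9.88
ee_pos: [488.7, 140.0, 63.1]
tool_rot: [0.695, 0.719, -0.0, -0.0]
ft_force: [1.2, -0.3, -0.0]
opening: 0.436
t 9.875 tcp [488.7 140.   63.1] clamp [-40.4 164.7] toolx deg 92.01 zax [-0.001  0.    -1.   ] F [ 1.2 -0.3 -0. ] open 40.0 q [0.04 0.16 1.91 0.   1.07 0.01]
46.145160643539015 4.256410715423784
```

View pics/k_w.png

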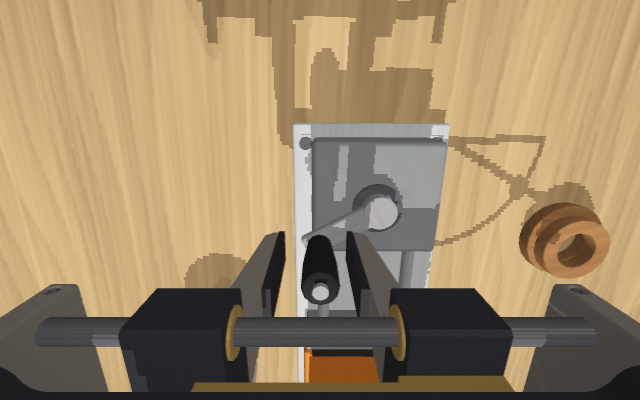

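```bash
python3 -m jog '[[[0,0,-0.05,0,0,0,0.06],[0,0,-0.055,0,0,0,0.06],[0,0,-0.055,0,0,0,0.06],[0,0,-0.055,0,0,0.185,0.06],[0,0,-0.05,0,0,0.185,0.06],[0,0,0,0,0,0.185,0.06],[0,0,0,0,0,0.185,0.06],[0,0,0,0,0,0.185,0.06]]]'
python3 -m jog '[[[0,0,0,0,0,0.185,0.06],[0,0,0,0,0,0.185,0.06],[0,0,0,0,0,0.185,0.06],[0,0,0,0,0,0.185,0.06],[0,0,0,0,0,0.185,0.06],[0,0,0,0,0,0.185,0.06],[0,0,0,0,0,0.185,0.06],[0,0,0,0,0,0.185,0.06]]]'
python3 -m jog '[[[0,0,0,0,0,0.185,0.06],[0,0,0,0,0,0.185,0.06],[0,0,0,0,0,0.185,0.06],[0,0,0,0,0,0.185,0.06],[0,0,0,0,0,0,0.06]]]'
python3 - <<'E'
from h import *
st();snap("top","pics/l_t.png");snap("scene","pics/l_s.png")
crop("pics/l_t.png","pics/l_t2.png",240,130,440,270,4);crop("pics/l_s.png","pics/l_s2.png",240,120,420,270,4)
E
```

```text
time: 10.92
ee_pos: [488.8, 140.0, 328.2]
tool_rot: [0.944, 0.331, -0.0, -0.0]
ft_force: [-0.2, -0.3, -0.0]
opening: 0.65
time: 11.92
ee_pos: [488.8, 140.0, 328.1]
tool_rot: [0.92, -0.392, -0.0, 0.0]
ft_force: [0.4, -0.3, 0.1]
opening: 0.652
time: 12.55
ee_pos: [486.5, 98.3, 326.8]
tool_rot: [0.735, -0.677, -0.01, -0.013]
ft_force: [0.2, -0.1, 0.2]
opening: 0.65
t 12.55 tcp [486.5  98.3 326.8] clamp [-44.  123.1] toolx deg -85.29 zax [ 0.003  0.032 -0.999] F [ 0.2 -0.1  0.2] open 59.7 q [-0.07 -0.11  1.65  0.03  1.6   2.99]
```

View pics/l_t2.png

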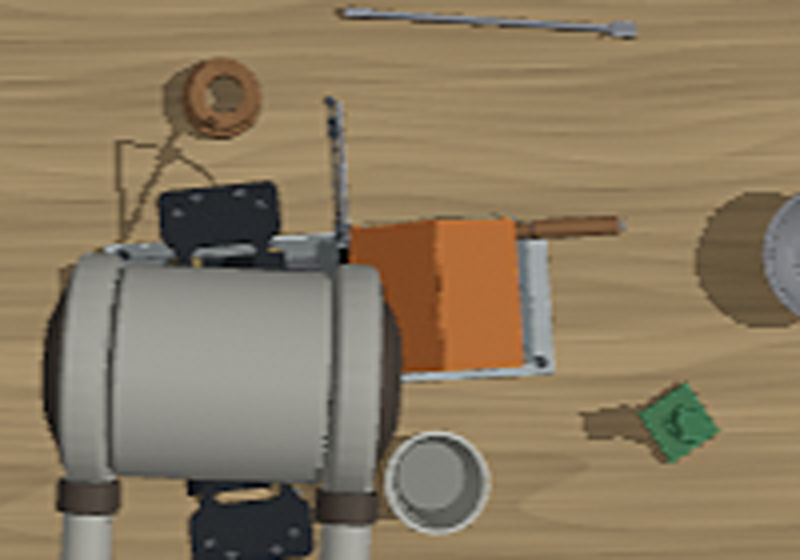

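View pics/l_s2.png

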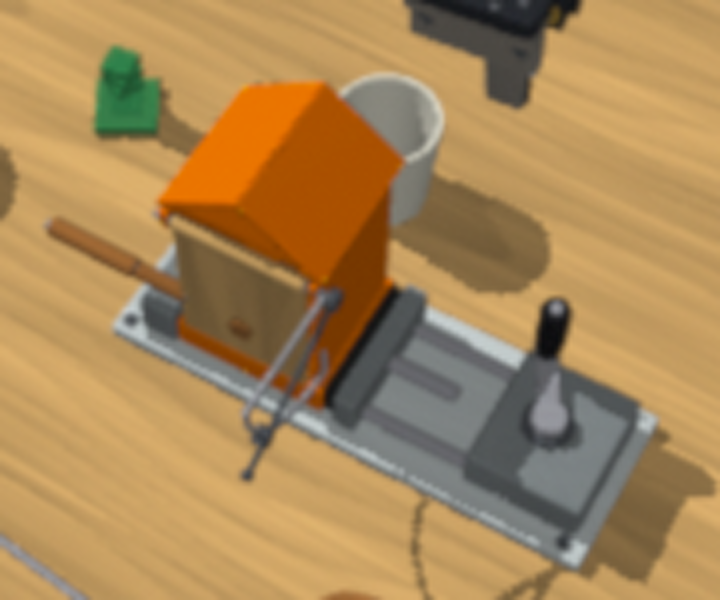

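```bash
python3 -m jog '[[[0.05,-0.015,0,0,0,0,0.06],[0.05,-0.02,0,0,0,0,0.06],[0.05,-0.02,0,0,0,0,0.06],[0.05,-0.02,0,0,0,0,0.06],[0.04,-0.01,0,0,0,0,0.06],[0,0,0,0,0,0,0.06],[0,0,0,0,0,0,0.06]]]'
python3 - <<'E'
from h import *
s=st();c=cal("top");sc=cal("scene")
def tri(ut,us):
    d1,d2=ray(c,*ut),ray(sc,*us);A=np.c_[d1,-d2];t=np.linalg.lstsq(A,sc["xyz"]-c["xyz"],rcond=None)[0]
    a,b=c["xyz"]+d1*t[0],sc["xyz"]+d2*t[1];return (a+b)/2,np.linalg.norm(a-b)
print("exp perch",W(50,-117,82),"outer end",W(50,-149,82))
p,e=tri((240+622/4,130+224/4),(240+48/4,120+227/4));print("perch end",p,e,clampxy(p))
p,e=tri((240+331/4,130+101/4),(240+246/4,120+474/4));print("tip",p,e,clampxy(p))
h=W(50,-5,162);print("mark",np.arccos((162-p[2])/112), np.arctan2(clampxy(p)[0]-50,162-p[2]))
wc=cal("wrist");print(proj(wc,[W(50,-85,82),W(50,-117,82),W(50,-149,82)]))
snap("wrist","pics/m_w.png")
M=R.from_quat(s["tool_rot"]);a=PC[2]
G=np.c_[[np.sin(a),-np.cos(a),0],[-np.cos(a),-np.sin(a),0],[0,0,-1]]
print("rotvec tool",(M.inv()*R.from_matrix(G)).as_rotvec())
E
```

```text
time: 13.52
ee_pos: [592.0, -130.2, 319.7]
tool_rot: [0.737, -0.676, -0.01, -0.013]
ft_force: [-0.5, 0.1, -0.6]
opening: 0.652
t 13.525 tcp [ 592.  -130.2  319.7] clamp [  53.8 -108.8] toolx deg -85.0 zax [ 0.003  0.033 -0.999] F [-0.5  0.1 -0.6] open 59.9 q [-0.43  0.2   1.35  0.03  1.61  2.62]
exp perch [ 588.43074397 -138.49367548   82.        ] outer end [ 589.4942281  -170.47599875   82.        ]
perch end [ 586.24110809 -174.77021447   72.88835313] 0.9328868314142603 [  46.60596356 -153.18372981]
tip [678.37435595  39.67523613 103.6703434 ] 1.4937829246603076 [145.81517141  58.08131633]
mark 1.0230079310499112 1.0239512999518239
[[318.21674985 182.06530828]
 [319.48821294 160.75723087]
 [320.82660829 138.32745525]]
rotvec tool [-0.00451565  0.0330036   0.05387002]
```

View pics/m_w.png

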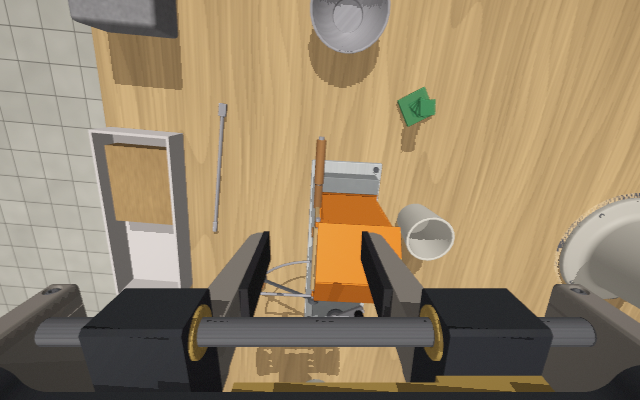

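```bash
python3 -m jog '[[[0,0,0,-0.0045,0.033,0.054,0.06],[0.012,0.004,0.02,0,0,0,0.06],[0,0,0.045,0,0,0,0.06],[0,0,0.045,0,0,0,0.06],[0,0,0.03,0,0,0,0.06],[0,0,0,0,0,0,0.06],[0,0,0,0,0,0,0.06]]]'
cat >> h.py <<'E'
def ori(s):
    M=R.from_quat(s["tool_rot"]);a=PC[2]
    G=np.c_[[np.sin(a),-np.cos(a),0],[-np.cos(a),-np.sin(a),0],[0,0,-1]]
    print("rotvec tool",(M.inv()*R.from_matrix(G)).as_rotvec().round(4))
E
python3 - <<'E'
from h import *
s=st();ori(s);wc=cal("wrist");print(proj(wc,[W(50,-85,82),W(50,-117,82),W(50,-149,82)]))
snap("wrist","pics/n_w.png")
E
```

```text
time: 14.45
ee_pos: [589.2, -143.4, 181.8]
tool_rot: [0.719, -0.695, 0.002, -0.0]
ft_force: [-0.5, 0.2, 0.1]
opening: 0.655
t 14.45 tcp [ 589.2 -143.4  181.8] clamp [  50.6 -121.9] toolx deg -88.13 zax [ 0.003 -0.002 -1.   ] F [-0.5  0.2  0.1] open 60.2 q [-0.44  0.26  1.54 -0.    1.33  2.67]
rotvec tool [-0.0029 -0.002  -0.0005]
[[316.66036056 233.55206935]
 [316.70068157 204.28268058]
 [316.74377151 173.00330506]]
```

View pics/n_w.png

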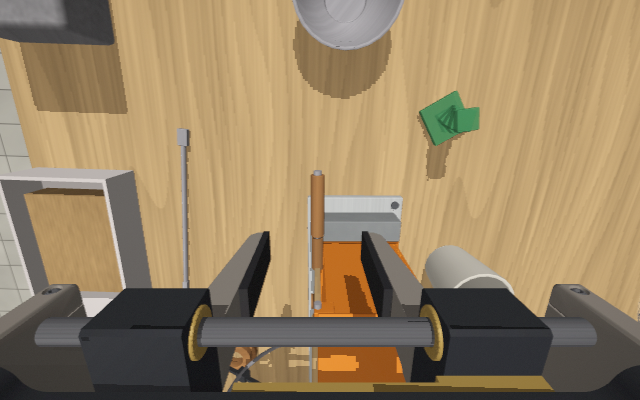

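```bash
python3 -m jog '[[[0,0,0.04,0,0,0,0.06],[0,0,0.04,0,0,0,0.06],[0,0,0.037,0,0,0,0.06],[0,0,0,0,0,0,0.06],[0,0,0,0,0,0,0.06]]]'
python3 - <<'E'
from h import *
s=st();ori(s);wc=cal("wrist");print(proj(wc,[W(50,-85,82),W(50,-117,82),W(50,-149,82)]))
snap("wrist","pics/o_w.png")
E
```

```text
time: 15.12
ee_pos: [590.1, -144.6, 65.5]
tool_rot: [0.718, -0.696, 0.002, -0.001]
ft_force: [0.2, 0.3, 1.1]
opening: 0.651
t 15.125 tcp [ 590.1 -144.6   65.5] clamp [  51.5 -123.2] toolx deg -88.19 zax [ 0.004 -0.003 -1.   ] F [0.2 0.3 1.1] open 59.8 q [-0.44  0.39  1.63 -0.    1.12  2.67]
rotvec tool [-0.004  -0.0027 -0.0016]
[[318.3035173  309.04875813]
 [318.40412046 265.26555172]
 [318.51624571 216.46785023]]
```

View pics/o_w.png

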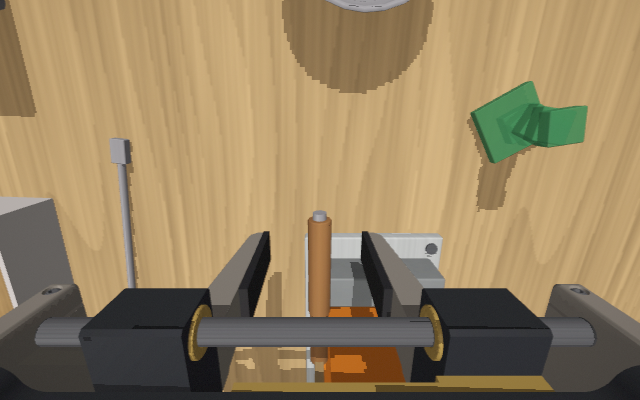

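```bash
python3 -m jog '[[[0,0,0,0,0,0,0],[0,0,0,0,0,0,0],[0,0,0,0,0,0,0],[0,0,0,0,0,0,0],[0,0,0,0,0,0,0],[0,0,0,0,0,0,0]]]' 30
python3 - <<'E'
from h import *
s=st();ori(s)
snap("wrist","pics/p_w.png")
t=np.arange(0,1.021,.085)
for a,b in zip(t,t[1:]):print(round(b,3),"toolY",round(-.08*(np.sin(b)-np.sin(a)),4),"toolZ",round(.08*(np.cos(b)-np.cos(a)),4))
E
```

```text
time: 15.92
ee_pos: [588.2, -143.9, 62.7]
tool_rot: [0.718, -0.696, 0.0, 0.0]
ft_force: [-0.5, 0.5, -0.5]
opening: 0.148
t 15.925 tcp [ 588.2 -143.9   62.7] clamp [  49.6 -122.3] toolx deg -88.19 zax [ 0.    -0.001 -1.   ] F [-0.5  0.5 -0.5] open 13.6 q [-0.44  0.39  1.63 -0.    1.12  2.67]
rotvec tool [-0.0001 -0.0006 -0.0017]
0.085 toolY -0.0068 toolZ -0.0003
0.17 toolY -0.0067 toolZ -0.0009
0.255 toolY -0.0066 toolZ -0.0014
0.34 toolY -0.0065 toolZ -0.002
0.425 toolY -0.0063 toolZ -0.0025
0.51 toolY -0.0061 toolZ -0.0031
0.595 toolY -0.0058 toolZ -0.0036
0.68 toolY -0.0055 toolZ -0.004
0.765 toolY -0.0051 toolZ -0.0045
0.85 toolY -0.0047 toolZ -0.0049
0.935 toolY -0.0043 toolZ -0.0053
1.02 toolY -0.0038 toolZ -0.0056
```

View pics/p_w.png

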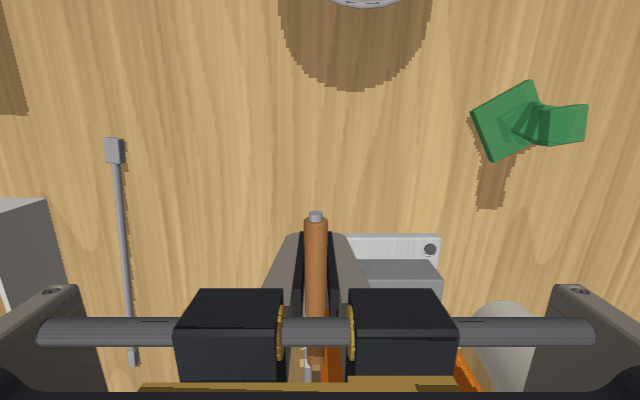

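The bar is gripped between the pads (316,265), opening 13.6 mm matches its 14 mm. Swing, first half.

```bash
python3 -m jog '[[[0,-0.0068,-0.0003,0,0,0,0],[0,-0.0067,-0.0009,0,0,0,0],[0,-0.0066,-0.0014,0,0,0,0],[0,-0.0065,-0.002,0,0,0,0],[0,-0.0063,-0.0025,0,0,0,0],[0,-0.0061,-0.0031,0,0,0,0],[0,0,0,0,0,0,0]]]'
python3 - <<'E'
from h import *
s=st();snap("scene","pics/q_s.png");crop("pics/q_s.png","pics/q_s2.png",220,100,420,250,4)
E
```

```text
time: 16.85
ee_pos: [627.7, -142.6, 73.3]
tool_rot: [0.718, -0.696, 0.0, 0.0]
ft_force: [-2.0, 0.8, 2.2]
opening: 0.142
t 16.85 tcp [ 627.7 -142.6   73.3] clamp [  89.1 -122.4] toolx deg -88.18 zax [ 0.001 -0.001 -1.   ] F [-2.   0.8  2.2] open 13.0 q [-0.41  0.47  1.51 -0.    1.17  2.7 ]
```

View pics/q_s2.png

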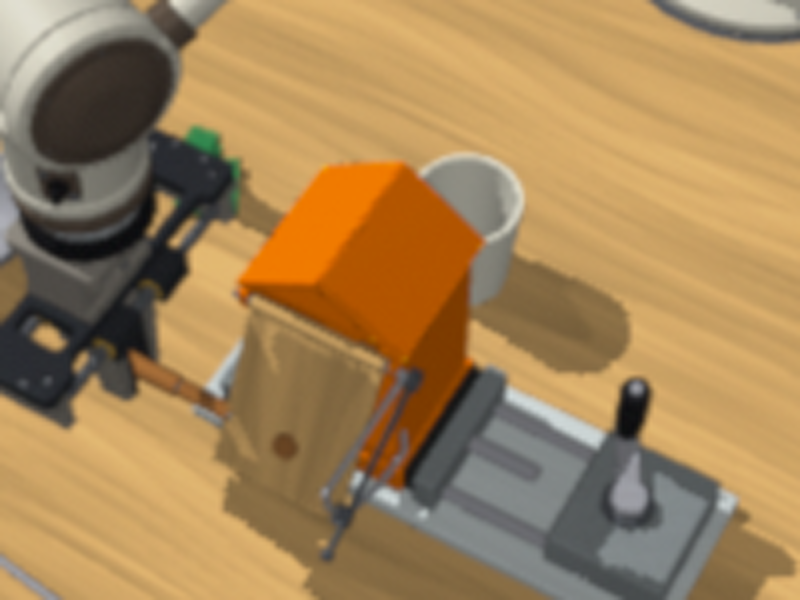

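The flap is swinging out with the bar gripped; the house stands firm. Second half.

```bash
python3 -m jog '[[[0,-0.0058,-0.0036,0,0,0,0],[0,-0.0055,-0.004,0,0,0,0],[0,-0.0051,-0.0045,0,0,0,0],[0,-0.0047,-0.0049,0,0,0,0],[0,-0.0043,-0.0053,0,0,0,0],[0,-0.0038,-0.0056,0,0,0,0],[0,0,0,0,0,0,0],[0,0,0,0,0,0,0]]]'
python3 - <<'E'
from h import *
s=st();snap("scene","pics/r_s.png");crop("pics/r_s.png","pics/r_s2.png",220,100,420,250,4)
snap("wrist","pics/r_w.png");snap("top","pics/r_t.png");crop("pics/r_t.png","pics/r_t2.png",240,130,440,270,4)
g=s["ee_pos"]+[0,0,19];p=clampxy(g);print("angle",np.arctan2(p[0]-50,162-g[2]),np.hypot(p[0]-50,162-g[2]))
E
```

```text
time: 17.9
ee_pos: [655.9, -141.6, 100.6]
tool_rot: [0.718, -0.696, -0.0, 0.001]
ft_force: [-5.7, 0.7, 1.6]
opening: 0.14
t 17.9 tcp [ 655.9 -141.6  100.6] clamp [ 117.4 -122.4] toolx deg -88.19 zax [-0.001 -0.    -1.   ] F [-5.7  0.7  1.6] open 12.9 q [-0.39  0.5   1.4  -0.    1.24  2.72]
angle 1.0094276012785193 79.59225060065457
```

View pics/r_s2.png

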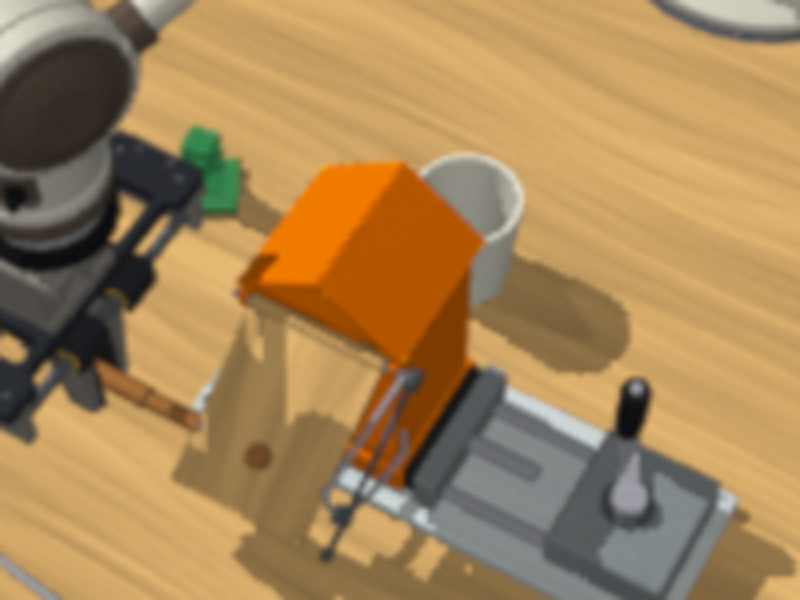

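View pics/r_w.png

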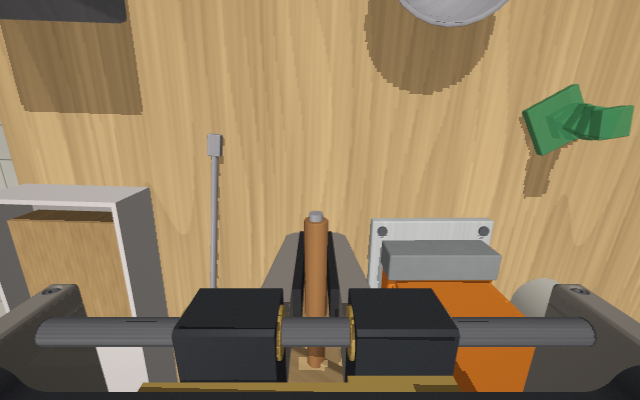

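View pics/r_t2.png

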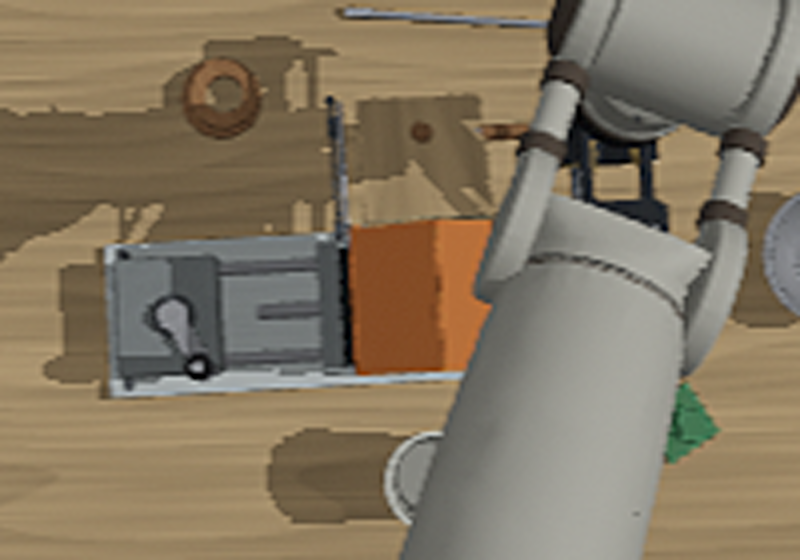

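```bash
python3 - <<'E'
from h import *
c=cal("top");sc=cal("scene")
for a in (.9,.95,1.0,1.05,1.1):
    E=[W(50+116*np.sin(a),y,162-116*np.cos(a)) for y in(40,-50)]; T=[W(50+112*np.sin(a),59,162-112*np.cos(a))]
    print(a,"top",((proj(c,E+T)-[240,130])*4).round(0).tolist(),"scene",((proj(sc,E+T)-[220,100])*4).round(0).tolist())
E
```

```text
0.9 top [[355.0, 110.0], [477.0, 103.0], [329.0, 115.0]] scene [[304.0, 544.0], [176.0, 476.0], [334.0, 552.0]]
0.95 top [[355.0, 104.0], [477.0, 97.0], [329.0, 109.0]] scene [[300.0, 545.0], [172.0, 477.0], [331.0, 553.0]]
1.0 top [[355.0, 99.0], [477.0, 92.0], [329.0, 104.0]] scene [[297.0, 545.0], [168.0, 477.0], [328.0, 554.0]]
1.05 top [[355.0, 93.0], [478.0, 86.0], [329.0, 99.0]] scene [[294.0, 546.0], [164.0, 477.0], [325.0, 554.0]]
1.1 top [[354.0, 88.0], [478.0, 82.0], [329.0, 94.0]] scene [[291.0, 546.0], [161.0, 477.0], [322.0, 554.0]]
```

```bash
python3 -m jog '[[[0,0,-0.002,0,0,0,0],[0,0,0,0,0,0,0],[0,0,0,0,0,0,0],[0,0,0,0,0,0,0],[0,0,0,0,0,0,0]]]'
python3 - <<'E'
from h import *
s=st();print(np.abs(s["dq"]).max());snap("top","pics/s_t.png");crop("pics/s_t.png","pics/s_t2.png",300,140,390,200,8)
snap("scene","pics/s_s.png");crop("pics/s_s.png","pics/s_s2.png",250,180,340,250,8)
g=s["ee_pos"]+[0,0,19];p=clampxy(g);print("angle",np.arctan2(p[0]-50,162-g[2]),np.hypot(p[0]-50,162-g[2]))
E
```

```text
time: 18.68
ee_pos: [656.9, -141.7, 102.8]
tool_rot: [0.718, -0.696, 0.001, -0.0]
ft_force: [2.1, 0.0, -1.4]
opening: 0.14
t 18.675 tcp [ 656.9 -141.7  102.8] clamp [ 118.3 -122.5] toolx deg -88.2 zax [ 0.001 -0.001 -1.   ] F [ 2.1  0.  -1.4] open 12.8 q [-0.39  0.5   1.4  -0.    1.24  2.72]
0.0018981648306991795
angle 1.0390415307825902 79.23594705865118
```

View pics/s_t2.png

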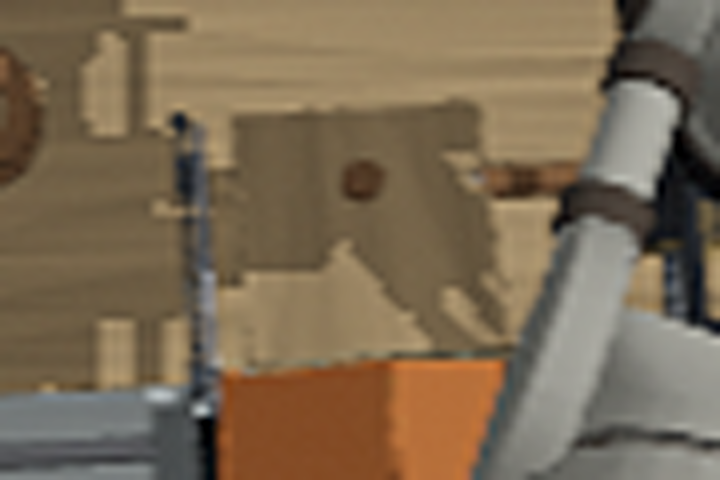

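View pics/s_s2.png

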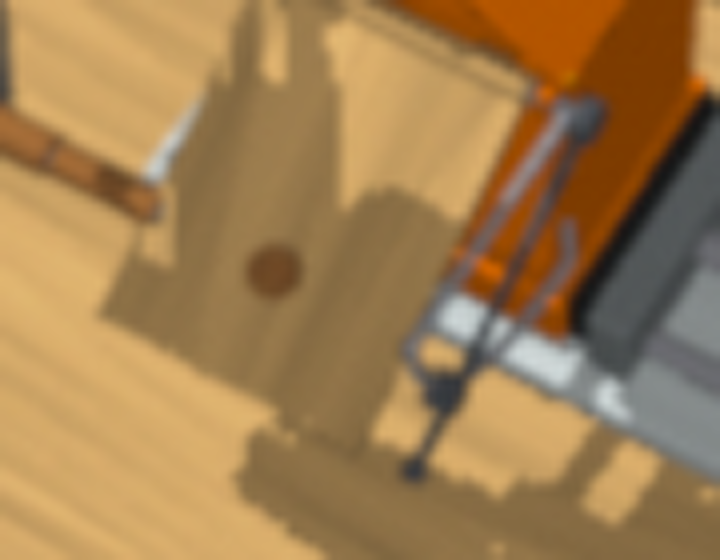

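```bash
python3 - <<'E'
from h import *
print(env.hand_in());st()
E
```

```text
the job is handed in; nothing more can be done
None
the job is handed in; nothing more can be done
```

I clamped the house, swung the flap up in line with the pointer by its perch bar, and handed the job in at about 18.8 s while still holding it. The hand-in gave no verdict, and I couldn't measure the jaw forces directly.

- **Clamping:** I turned the crank clockwise to about 4.2 rad. The resistance at the knob had risen to about 7.5 N, and the pad looked pressed into the sliding jaw. The flap stayed shut in the pictures throughout.
- **Flap angle:** The arm's position puts the flap at 1.04 rad, and the top camera puts it at about 1.015 rad. The scene camera's left flap corner suggested about 0.96 rad, a reading I trust less because of the panel's thickness. The pointer measured 1.02 to 1.03 rad, so even the lowest reading is inside the 0.12 rad limit.
- **Final hold:** I had closed the gripper on the bar at 30 N. It read 12.8 mm open on the 14 mm bar, and the arm was still, with only small forces at the wrist.
- **Other things on the shelf:** I saw no sign that the pointer or any of the other objects had moved. I didn't measure their positions again at the end.

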